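# Lock the spice carousel with its pin

### The arm

A 6-joint arm with a two-finger parallel gripper is mounted at the origin on a cart in front of the work surface, level with it; the furniture and walls round the work are solid. World frame = base frame: x ahead of the robot, y to its left, z up, the work surface at z = 0. Lengths are in m, angles in rad, forces in N, time in s.
With the tool pointing down it reaches from about 0.275 to 0.85 m from the base axis. Payload 19 kg.
Tool frame: the origin (TCP) lies between the finger pads; the fingertips stand manip.tcp_to_tips ahead of it and the grasp point (between the pads) lies 11 mm behind it (manip.tcp_to_tips is the distance from the TCP to the fingertips, in m); z points along the fingers, y is the line along which they close (so a half turn about z gives the same grasp; the last joint's range is limited). The gripper opens to 85 mm and grips with 20 to 120 N. Pads are 22 mm wide; open, the fingers measure 114 mm over their backs; the gripper's body (76 mm by 85 mm) begins 54 mm behind the grasp point. The pads swing forward as they close: fully open they stand 13 mm farther back than shut.
Start: joints at [1.15, 0.15, 1.437, -0, 1.554, -0.134], TCP at [0.163, 0.551, 0.239] pointing down, gripper open.
Joint ranges: [-2.8, 2.8], [-0.68, 2.1], [0.12, 2.68], [-1.39, 4.53], [0.16, 2.79], [-2.81, 2.81]. Speed limits (rad/s): [1.89, 1.89, 2.22, 3.01, 3.01, 3.01].

### API

Orientations are given as [roll, pitch, yaw] about the fixed x, y, z axes, in that order (R = Rz(yaw) Ry(pitch) Rx(roll)).
In Python, from workcell import readout, viewer, workorder, manip gives the robot as it stands.
- The arm moves only by the shell command python3 -m creep 'ROWS' [OPENING] [FORCE]. ROWS is JSON, a list of rows, each an object of numbers: "tx", "ty", "tz": the shift along the tool's x, y, z in units of 0.1 m (1.0 is 0.1 m); "wx", "wy", "wz": the turn, a rotation vector about the tool's x, y, z in units of 120 degrees (1.0 is 120 degrees). A call has 1 to 5 rows; each row is the pose to reach, as a shift and turn from the pose commanded when the call began, along the tool's axes at that moment; what a row does not reach only later rows make up. A row lasts 1/8 s, in which the tool goes at most 62.5 mm and 10.7 degrees, less where a joint would pass 70% of its speed; a pose out of reach is approached as far as the arm can. A call with a number of a shift or a turn outside -1 to 1 is refused whole. A call with a gripper value outside its range is refused whole. OPENING is the closure, from -1 (fully open) to 1 (shut), set as the call begins (- or left out, the last holds). The fingers move at their own pace and stop on an object; FORCE is the grip in N (left out, the last holds). Time passes only in rows, so rows that repeat a pose let the fingers close. It gives the time, the measured TCP pose, the force, the opening and the grip force at its end, in the units of the state.
- readout.get_obs(): the state, without advancing time (a new reading comes with each control period).
- viewer.snapshot(name): name is "scene" or "top"; returns a dict with "color" (480x640x3 uint8, red, green, blue), "camera_matrix" (3x3 intrinsics, pixels), "T" (4x4, takes a point from camera to world coordinates). Camera axes: x right, y up, looking along -z (the intrinsics and any distortion apply to the point x, -y, -z); pixel columns grow to the right and rows downward; lengths in m; the calibration is good to about 2 mm. A picture is of the moment at which its call begins. There is no depth.
- workorder.sign_off(): hands the job in; it is judged then, once.
The state is a dict: "clock": time; "joint_positions": joint angles; "joint_velocities": joint speeds; "effort": joint torques, N m; "ee_pos": TCP position; "orientation": TCP orientation; "force": force on the tool from outside, world axes, zero at the start; "torque": the same for the moment, N m; "gripper_width": finger opening in m; "grasp_force": force on a finger pad.
Only numpy, scipy, OpenCV 4.12 (cv2) and the standard library are available. Lean on these libraries where they do the work, as an engineer would, in place of code of your own. Each camera call takes 0.05 s, during which the arm holds its last target. There are 200 camera calls.

### The job

Lock the spice carousel for carrying. First turn its round disc by the upright knob, clockwise seen from above, all the way to its stop, so that the bushing on the disc comes under the bushing on the fixed bracket; then take the steel locking pin from its wooden stand and thread it from above through the bracket's bushing and on through the disc's bushing until about 15 mm of its tip stands out below. Finish still holding the pin there by its grip, upright and still, with its collar clear above the bracket (I fit the clip from below), and leave the mug, the opener and the remote where they are.

Things in the scene. Friction and masses are not known exactly. Their poses are not given: they have to be found in the camera images.
- carousel: Fixed base of the carousel: dark steel foot 156 mm wide. Origin on the turning axis at the worktop, z up, x towards the bracket: a post 74 mm wide, its inner face 160 mm from the axis, whose arm (50 mm wide, top at 102 mm) reaches back over the disc's edge and carries the upper bushing 115 mm from the axis. Bare worktop below the bushings, between two 8 mm bars
- turntable (a joint): Angle of the wooden disc (180 mm wide, top at 50 mm), rad, positive anticlockwise from above. 0 = end stop, bushings in line; starts at 0.45 to 1.0, at most 1.3. Light friction (about 1 N at the knob); stays where left. A glass jar (65 mm wide) and a shaker (44 mm) are fixed on it, tops at most 142 mm above the worktop
- knob_top (a point): Centre of the top of the upright round wooden knob on the disc, 140 mm above the worktop; the knob is 18 mm thick in its upper 45 mm and stands 76 mm from the turning axis, 105 deg clockwise from the disc's bushing (seen from above)
- upper_bushing (a point): Centre of the top mouth of the bracket's steel bushing, 106 mm above the worktop. Vertical bore 16 mm, 18 mm long, outer width 25 mm
- lower_bushing (a point): Centre of the lower mouth (underside) of the steel bushing in the lug of the disc, 36 mm above the worktop, 115 mm from the turning axis. Vertical bore 16 mm, 18 mm long (its top mouth is 54 mm above the worktop). Turns with the disc
- pin: Steel locking pin, 0.08 to 0.17 kg, 142 mm long, z along it from tip to grip; origin at the tip. Shank 12 mm thick, tapering to 5 mm over the last 12 mm at the tip; collar 30 mm wide from 100 to 104 mm above the tip; above it a round grip 22 mm thick, from 104 to 142 mm. It starts upright in the stand, its collar resting on the stand's top
- pin_tip (a point): The pin's tip (same as its origin)
- pin_stand: Plain fixed wooden block 60 x 60 mm, 104 mm high, with one upright hole 17 mm wide in the middle, which holds the pin. Origin at the centre of its underside. It stands to the left or to the right of the carousel; the mug stands on the other side. Behind on the left is a fixed black food keeper, 300 mm high, from x = 0.64 m: keep the wrist clear of it
- mug: White mug, 82 mm wide and 98 mm high, loose: leave alone. Origin at the centre of its underside
- opener: Black folding opener, 70 mm long, lying loose: leave alone. Origin at the centre of its underside
- remote: White remote, 125 mm long, lying loose: leave alone. Origin at the centre of its underside

How it is judged:
By the outcome, as a careful person would: the job done as asked, in the order asked, and still so for the second after the job is handed in, while the arm keeps its last pose, push and grip.
It also fails if it takes over 54 s, if anything falls off the work surface, if the arm or the gripper's body presses on something with over 40 N, if the wrist force passes 120 N, or if a joint passes its speed limit or range.

## Working session

There is one attempt and no reset: what is moved stays moved. The work goes in short steps, Python scripts to look and compute and a shell command to move; the robot and the scene stay as the last step left them, time stands still between calls to the robot, and variables do not carry over. Pictures are saved under pics/ and viewed, at most 10 in all, crops included, and the job is handed in when it is done.

```bash
ls; mkdir -p pics; python3 - <<'E'
from workcell import readout, viewer, manip
import cv2,numpy as np
np.set_printoptions(precision=4,suppress=True)
for n in("scene","top"):
    s=viewer.snapshot(n);cv2.imwrite(f"pics/{n}0.png",s["color"][:,:,::-1]);print(s["camera_matrix"],s["T"],[k for k in s])
print(manip.tcp_to_tips,readout.get_obs())
E
```

```text
pics
[[469.4724   0.     314.0027]
 [  0.     469.4724 234.7184]
 [  0.       0.       1.    ]] [[ 0.7018  0.3797 -0.6027 -0.2649]
 [-0.7121  0.3994 -0.5775 -0.7843]
 [ 0.0215  0.8345  0.5507  0.8573]
 [ 0.      0.      0.      1.    ]] ['color', 'camera_matrix', 'T']
[[508.825    0.     310.5728]
 [  0.     508.825  237.3556]
 [  0.       0.       1.    ]] [[-0.0247  0.9897 -0.141   0.3751]
 [-0.9996 -0.0221  0.0195  0.0005]
 [ 0.0162  0.1414  0.9898  1.3265]
 [ 0.      0.      0.      1.    ]] ['color', 'camera_matrix', 'T']
0.008 {'clock': 0.1, 'joint_positions': array([ 1.15  ,  0.151 ,  1.4379,  0.    ,  1.5538, -0.134 ]), 'joint_velocities': array([ 0.0005, -0.0025, -0.0015,  0.0006,  0.    ,  0.0003]), 'effort': array([  0.0047, -71.4385, -57.1788,  -0.0001,   0.0071,  -0.0001]), 'ee_pos': array([0.1626, 0.5513, 0.2388]), 'orientation': array([-3.1405, -0.0002,  2.8549]), 'force': array([ 0.2148, -0.4665,  0.0316]), 'torque': array([ 0.0609, -0.0133,  0.0497]), 'grasp_force': 0.0, 'gripper_width': 0.08528696655136106}
```

View pics/top0.png

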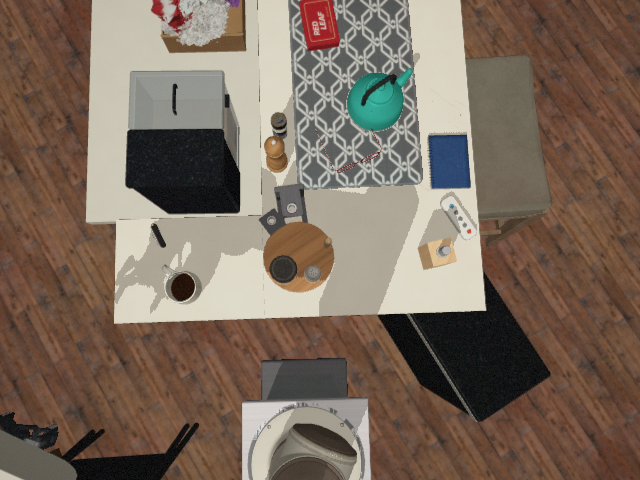

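View pics/scene0.png

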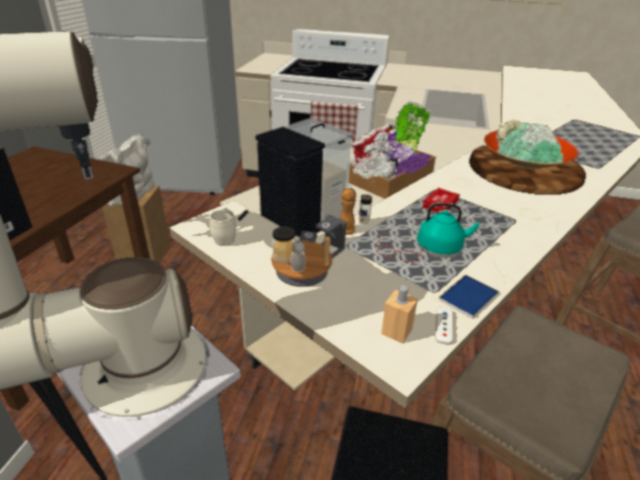

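The top view shows the disc at (298,257), the bracket at (290,203), the lug at (270,220), the knob near (327,240), and the stand and pin at (443,251). Next I'll zoom in on those.

```bash
python3 - <<'E'
import cv2,numpy as np
a=cv2.imread("pics/top0.png");b=cv2.imread("pics/scene0.png")
f=lambda i,x,y,w,h,k:cv2.resize(i[y:y+h,x:x+w],None,fx=k,fy=k,interpolation=cv2.INTER_CUBIC)
c=np.zeros((600,800,3),np.uint8)
c[:600,:500]=f(a,250,180,100,120,5)
c[:300,500:]=f(a,410,230,60,60,5)
c[300:,500:]=f(b,260,215,100,100,3)
cv2.imwrite("pics/z1.png",c)
E
```

```text
(no output)
```

View pics/z1.png

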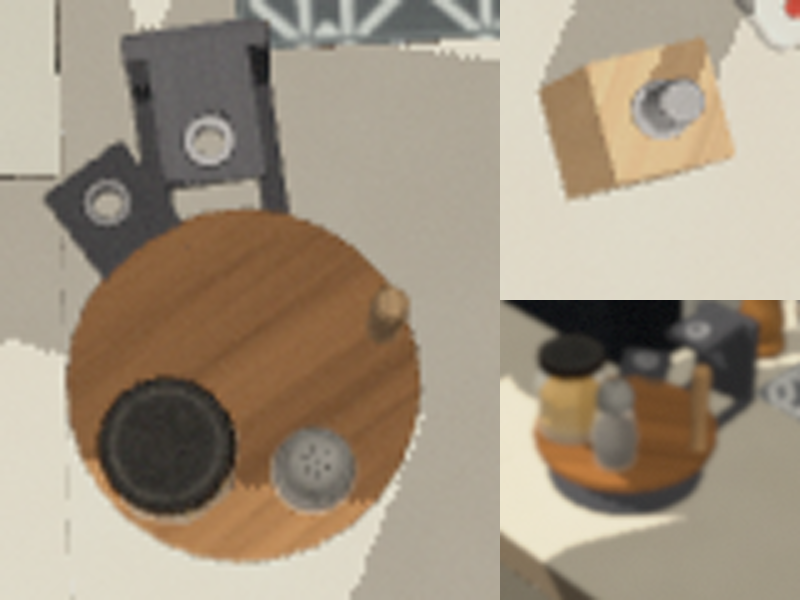

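The crop puts the upper bushing at top-view pixel (291.4,207.5), the disc bushing at (271.3,220.1), the knob top at (328.1,240.5), and the pin's grip top at (446.3,249.7).

```bash
cat > h.py <<'E'
from workcell import readout, viewer
import cv2,numpy as np
np.set_printoptions(precision=4,suppress=True)
def ray(s,u,v):
    K=s["camera_matrix"];T=s["T"]
    d=np.array([(u-K[0,2])/K[0,0],-(v-K[1,2])/K[1,1],-1]);return T[:3,3],T[:3,:3]@d
def plane(s,u,v,z):
    o,d=ray(s,u,v);return o+d*(z-o[2])/d[2]
def proj(s,p):
    K=s["camera_matrix"];q=s["T"][:3,:3].T@(np.array(p)-s["T"][:3,3]);return K[0,0]*q[0]/-q[2]+K[0,2],K[1,1]*-q[1]/-q[2]+K[1,2]
E
python3 - <<'E'
from h import *
t=viewer.snapshot("top");s=viewer.snapshot("scene")
P={}
for n,u,v,z in [("ub",291.4,207.5,.106),("lb",271.3,220.1,.054),("knob",328.1,240.5,.14),("axis",298.2,256.8,.05),("pin",446.3,249.7,.146),("stand",441.7,251.9,.104)]:
    P[n]=plane(t,u,v,z);print(n,P[n],"scene px",np.array(proj(s,P[n])))
for n,u,v,z in [("ub",325.4,224,.106),("knob",327,237.7,.14)]:print("scene",n,plane(s,u,v,z))
A=P["axis"]
for n in P:
    d=P[n]-A;print(n,np.hypot(d[0],d[1]),np.arctan2(d[1],d[0]))
# disc mask ellipse, stand pin in scene
for nm,i in(("top",t),("scene",s)):
    hsv=cv2.cvtColor(i["color"],cv2.COLOR_RGB2HSV)
    g=i["color"]; 
    x,y=(310,285) if 0 else (0,0)
c=s["color"][275:350,375:425,::-1];cv2.imwrite("pics/z2.png",cv2.resize(c,None,fx=8,fy=8,interpolation=cv2.INTER_CUBIC))
print(readout.get_obs()["clock"])
E
```

```text
ub [0.6236 0.0215 0.106 ] scene px [325.1734 224.0085]
lb [0.6027 0.0739 0.054 ] scene px [307.752  234.1065]
knob [ 0.5357 -0.0639  0.14  ] scene px [326.1643 237.2094]
axis [0.5081 0.0078 0.05  ] scene px [300.6756 256.6127]
pin [ 0.5069 -0.3404  0.146 ] scene px [402.6824 286.6836]
stand [ 0.5064 -0.341   0.104 ] scene px [400.5965 300.3027]
scene ub [0.6241 0.021  0.106 ]
scene knob [ 0.5356 -0.0672  0.14  ]
ub 0.11630234001204777 0.11818065893660876
lb 0.11546497697972495 0.6102176941240882
knob 0.0768256715437904 -1.2038318527986465
axis 0.0 0.0
pin 0.348176489334027 -1.5744107285960725
stand 0.3487570333992243 -1.5756318768756032
0.2
```

View pics/z2.png

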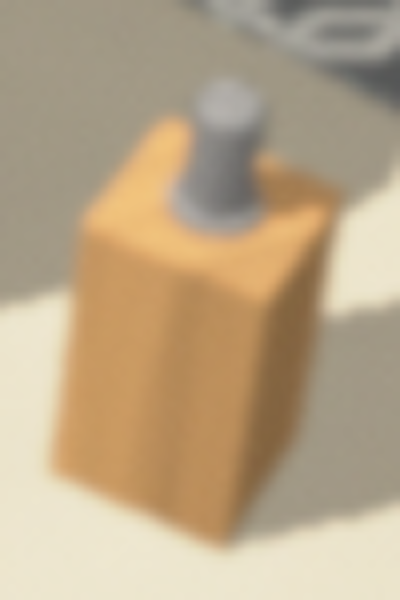

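```bash
cat >> h.py <<'E'
from scipy.spatial.transform import Rotation as R
def go(x,y,z,yaw=None):
    o=readout.get_obs();r=R.from_euler("xyz",o["orientation"])
    t=R.from_euler("xyz",[np.pi,0,o["orientation"][2] if yaw is None else yaw])
    print("t",r.inv().apply(np.array([x,y,z])-o["ee_pos"])/.1,"w",np.degrees((r.inv()*t).as_rotvec())/120,"clk",o["clock"],"F",o["force"],"at",o["ee_pos"],o["orientation"],"w",o["gripper_width"],"g",o["grasp_force"],"j",o["joint_positions"])
E
for i in 1 2; do :; done
m='[{"tx":-0.44,"ty":-0.4},{"tx":-0.88,"ty":-0.8},{"tx":-0.88,"ty":-0.8}]'
python3 -m creep '[{"tx":-0.44,"ty":-0.4},{"tx":-0.88,"ty":-0.8}]' 0 30
python3 -m creep '[{"tx":-0.44,"ty":-0.4},{"tx":-0.88,"ty":-0.8}]'
python3 -m creep '[{"tx":-0.44,"ty":-0.4},{"tx":-0.88,"ty":-0.8}]'
python3 -m creep '[{"tx":-0.44,"ty":-0.4},{"tx":-0.88,"ty":-0.8}]'
python3 -m creep '[{"tx":-0.44,"ty":-0.4},{"tx":-0.88,"ty":-0.8}]'
python3 -m creep '[{"tx":-0.44,"ty":-0.4},{"tx":-0.88,"ty":-0.8}]'
python3 -m creep '[{"wz":0.08},{"wz":0.17},{"wz":0.26},{"wz":0.35},{"wz":0.35}]'
python3 -m creep '[{"wz":0.08},{"wz":0.17},{"wz":0.26},{"wz":0.26},{"wz":0.26}]'
python3 -c "
from h import *
go(.535,-.064,.155,1.571)"
```

```text
t [-5.3124 -4.8484  0.8425] w [-0.0003  0.0002  0.613 ] clk 0.2 F [1.1088 0.2138 0.5146] at [0.1626 0.5514 0.2389] [-3.1408 -0.0001  2.8548] w 0.0853223752347881 g 0.0 j [ 1.15    0.1508  1.4378 -0.      1.5538 -0.134 ]validation failed for argument at $[0]...
validation failed for argument at $[0]...
validation failed for argument at $[0]...
validation failed for argument at $[0]...
validation failed for argument at $[0]...
validation failed for argument at $[0]...
validation failed for argument at $[0]...
validation failed for argument at $[0]...
```

```bash

python3 -m creep '[{"tx":-0.44,"ty":-0.4,"tz":0,"wx":0,"wy":0,"wz":0},{"tx":-0.88,"ty":-0.8,"tz":0,"wx":0,"wy":0,"wz":0}]' 0 30
```

```text
clock: 0.45
ee_pos: [0.2247, 0.4487, 0.2388]
orientation: [-3.141, -0.0, 2.856]
force: [1.4, -0.3, 0.0]
gripper_width: 0.0516
grasp_force: 0.0
```

```bash

python3 -m creep '[{"tx":-0.44,"ty":-0.4,"tz":0,"wx":0,"wy":0,"wz":0},{"tx":-0.88,"ty":-0.8,"tz":0,"wx":0,"wy":0,"wz":0}]' | tail -5 | head -1
python3 -m creep '[{"tx":-0.44,"ty":-0.4,"tz":0,"wx":0,"wy":0,"wz":0},{"tx":-0.88,"ty":-0.8,"tz":0,"wx":0,"wy":0,"wz":0}]' | tail -5 | head -1
python3 -m creep '[{"tx":-0.44,"ty":-0.4,"tz":0,"wx":0,"wy":0,"wz":0},{"tx":-0.88,"ty":-0.8,"tz":0,"wx":0,"wy":0,"wz":0}]' | tail -5 | head -1
python3 -m creep '[{"tx":-0.44,"ty":-0.4,"tz":0,"wx":0,"wy":0,"wz":0},{"tx":-0.88,"ty":-0.8,"tz":0,"wx":0,"wy":0,"wz":0}]' | tail -5 | head -1
python3 -m creep '[{"tx":-0.44,"ty":-0.4,"tz":0,"wx":0,"wy":0,"wz":0},{"tx":-0.88,"ty":-0.8,"tz":0,"wx":0,"wy":0,"wz":0}]' | tail -5 | head -1
python3 -m creep '[{"tx":0,"ty":0,"tz":0,"wx":0,"wy":0,"wz":0.08},{"tx":0,"ty":0,"tz":0,"wx":0,"wy":0,"wz":0.16},{"tx":0,"ty":0,"tz":0,"wx":0,"wy":0,"wz":0.24},{"tx":0,"ty":0,"tz":0,"wx":0,"wy":0,"wz":0.32},{"tx":0,"ty":0,"tz":0,"wx":0,"wy":0,"wz":0.38}]' >/dev/null
python3 -m creep '[{"tx":0,"ty":0,"tz":0,"wx":0,"wy":0,"wz":0.08},{"tx":0,"ty":0,"tz":0,"wx":0,"wy":0,"wz":0.16},{"tx":0,"ty":0,"tz":0,"wx":0,"wy":0,"wz":0.23},{"tx":0,"ty":0,"tz":0,"wx":0,"wy":0,"wz":0.23}]' 
python3 -c "
from h import *
go(.535,-.064,.155,1.571)"
```

```text
ee_pos: [0.2867, 0.3466, 0.2393]
ee_pos: [0.3485, 0.2449, 0.2394]
ee_pos: [0.4103, 0.1431, 0.2394]
ee_pos: [0.4722, 0.0414, 0.2394]
ee_pos: [0.534, -0.0602, 0.2393]
clock: 2.82
ee_pos: [0.5333, -0.0583, 0.2392]
orientation: [-3.141, 0.0, 1.578]
force: [0.5, -0.7, 0.0]
gripper_width: 0.0431
grasp_force: 0.0
t [-0.0575  0.0169  0.8423] w [-0.0001  0.      0.0033] clk 2.825 F [ 0.5187 -0.7484  0.009 ] at [ 0.5333 -0.0583  0.2392] [-3.1414  0.      1.578 ] w 0.04311941051059321 g 0.0 j [-0.2524  0.0701  1.5263 -0.0001  1.5453 -0.2596]
```

```bash

python3 -m creep '[{"tx":-0.06,"ty":0.02,"tz":0.4,"wx":0,"wy":0,"wz":0},{"tx":-0.06,"ty":0.02,"tz":0.8,"wx":0,"wy":0,"wz":0},{"tx":-0.06,"ty":0.02,"tz":0.8,"wx":0,"wy":0,"wz":0}]' >/dev/null
python3 -m creep '[{"tx":0,"ty":0,"tz":0.15,"wx":0,"wy":0,"wz":0},{"tx":0,"ty":0,"tz":0.3,"wx":0,"wy":0,"wz":0},{"tx":0,"ty":0,"tz":0.46,"wx":0,"wy":0,"wz":0},{"tx":0,"ty":0,"tz":0.46,"wx":0,"wy":0,"wz":0}]'
python3 -m creep '[{"tx":0,"ty":0,"tz":0,"wx":0,"wy":0,"wz":0},{"tx":0,"ty":0,"tz":0,"wx":0,"wy":0,"wz":0},{"tx":0,"ty":0,"tz":0,"wx":0,"wy":0,"wz":0},{"tx":0,"ty":0,"tz":0,"wx":0,"wy":0,"wz":0},{"tx":0,"ty":0,"tz":0,"wx":0,"wy":0,"wz":0}]' 1 20
python3 - <<'E'
from h import *
go(.497,-.0675,.113)
t=viewer.snapshot("top")["color"][160:310,220:380,::-1]
s=viewer.snapshot("scene")["color"][170:320,240:400,::-1]
cv2.imwrite("pics/g1.png",cv2.resize(np.hstack([t,s]),None,fx=2.5,fy=2.5,interpolation=cv2.INTER_CUBIC))
E
```

```text
clock: 3.7
ee_pos: [0.5348, -0.0641, 0.1121]
orientation: [-3.14, -0.0, 1.577]
force: [-0.1, -0.3, -0.6]
gripper_width: 0.0424
grasp_force: 0.0
clock: 4.32
ee_pos: [0.5358, -0.0644, 0.1139]
orientation: [3.14, 0.001, 1.577]
force: [3.3, -1.6, 6.2]
gripper_width: 0.017
grasp_force: 22.2
t [-0.0281 -0.3878  0.0086] w [0.0006 0.0003 0.    ] clk 4.325 F [ 3.3159 -1.5678  6.1571] at [ 0.5358 -0.0644  0.1139] [3.1404 0.0006 1.5772] w 0.016990466677711192 g 22.180899132363265 j [-0.2624  0.1525  1.695  -0.0002  1.2928 -0.2687]
```

View pics/g1.png

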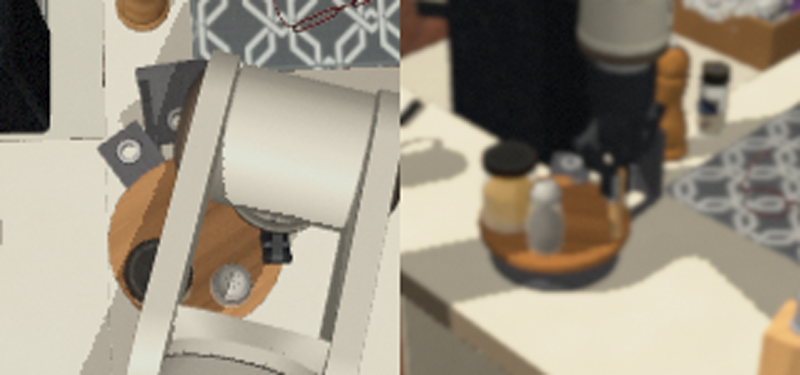

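The fingers hold the knob at 17 mm width, with the gripper at (270,245) in the left half of the crop. Next I'll turn it along the arc.

```bash

python3 -m creep '[{"tx":-0.02,"ty":-0.07,"tz":0,"wx":0,"wy":0,"wz":0},{"tx":-0.03,"ty":-0.15,"tz":0,"wx":0,"wy":0,"wz":0},{"tx":-0.04,"ty":-0.23,"tz":0,"wx":0,"wy":0,"wz":0},{"tx":-0.04,"ty":-0.3,"tz":0,"wx":0,"wy":0,"wz":0},{"tx":-0.03,"ty":-0.35,"tz":0,"wx":0,"wy":0,"wz":0}]'
python3 -m creep '[{"tx":0,"ty":-0.03,"tz":0,"wx":0,"wy":0,"wz":0},{"tx":0,"ty":-0.03,"tz":0,"wx":0,"wy":0,"wz":0},{"tx":0,"ty":-0.03,"tz":0,"wx":0,"wy":0,"wz":0}]'
```

```text
clock: 5.05
ee_pos: [0.5006, -0.0679, 0.1137]
orientation: [3.14, 0.001, 1.577]
force: [3.5, -4.9, 2.9]
gripper_width: 0.0171
grasp_force: 23.5
clock: 5.42
ee_pos: [0.4984, -0.0678, 0.1138]
orientation: [3.139, 0.001, 1.577]
force: [10.2, -3.9, 0.5]
gripper_width: 0.0173
grasp_force: 23.3
```

```bash

python3 -m creep '[{"tx":0,"ty":-0.02,"tz":0,"wx":0,"wy":0,"wz":0},{"tx":0,"ty":-0.03,"tz":0,"wx":0,"wy":0,"wz":0},{"tx":0,"ty":-0.03,"tz":0,"wx":0,"wy":0,"wz":0}]'

```

```text
clock: 5.8
ee_pos: [0.4981, -0.0679, 0.1139]
orientation: [3.133, 0.001, 1.577]
force: [41.0, -3.1, -18.2]
gripper_width: 0.0174
grasp_force: 25.1
```

```bash

python3 -m creep '[{"tx":0,"ty":0.02,"tz":0,"wx":0,"wy":0,"wz":0},{"tx":0,"ty":0.02,"tz":0,"wx":0,"wy":0,"wz":0}]'
python3 -m creep '[{"tx":0,"ty":0,"tz":0,"wx":0,"wy":0,"wz":0},{"tx":0,"ty":0,"tz":0,"wx":0,"wy":0,"wz":0},{"tx":0,"ty":0,"tz":0,"wx":0,"wy":0,"wz":0}]' 0.2
python3 -m creep '[{"tx":0,"ty":0,"tz":-0.5,"wx":0,"wy":0,"wz":0},{"tx":0,"ty":0,"tz":-1,"wx":0,"wy":0,"wz":0},{"tx":0,"ty":0,"tz":-1,"wx":0,"wy":0,"wz":0}]'
python3 -m creep '[{"tx":-0.5,"ty":0,"tz":0,"wx":0,"wy":0,"wz":0},{"tx":-1,"ty":0,"tz":0,"wx":0,"wy":0,"wz":0}]' >/dev/null
python3 -m creep '[{"tx":-0.5,"ty":0,"tz":0,"wx":0,"wy":0,"wz":0},{"tx":-1,"ty":0,"tz":0,"wx":0,"wy":0,"wz":0},{"tx":-1,"ty":0,"tz":0,"wx":0,"wy":0,"wz":0}]' >/dev/null
python3 - <<'E'
from h import *
go(.507,-.3405,.155,1.571)
T=viewer.snapshot("top");S=viewer.snapshot("scene")
f=lambda i,x,y:cv2.resize(i["color"][y:y+120,x:x+80,::-1],None,fx=5,fy=5,interpolation=cv2.INTER_CUBIC)
cv2.imwrite("pics/d1.png",np.hstack([f(T,260,180),f(S,275,200)]))
E
```

```text
clock: 6.05
ee_pos: [0.4983, -0.0679, 0.1138]
orientation: [3.137, 0.001, 1.577]
force: [19.4, -4.1, -3.9]
gripper_width: 0.0171
grasp_force: 23.5
clock: 6.42
ee_pos: [0.4961, -0.0674, 0.1132]
orientation: [-3.141, -0.0, 1.577]
force: [0.9, -0.0, 0.0]
gripper_width: 0.0342
grasp_force: 0.0
clock: 6.8
ee_pos: [0.4975, -0.0678, 0.217]
orientation: [3.136, 0.002, 1.577]
force: [-0.4, 0.6, -1.1]
gripper_width: 0.0343
grasp_force: 0.0
t [-0.7045  0.0995  0.5687] w [-0.0009 -0.0003  0.0014] clk 7.425 F [-0.5846  1.1054 -0.7324] at [ 0.4969 -0.2701  0.2119] [-3.1398 -0.0006  1.574 ] w 0.03425419810480085 g 0.0 j [-0.6338  0.1428  1.5013 -0.0005  1.4993 -0.637 ]
```

View pics/d1.png

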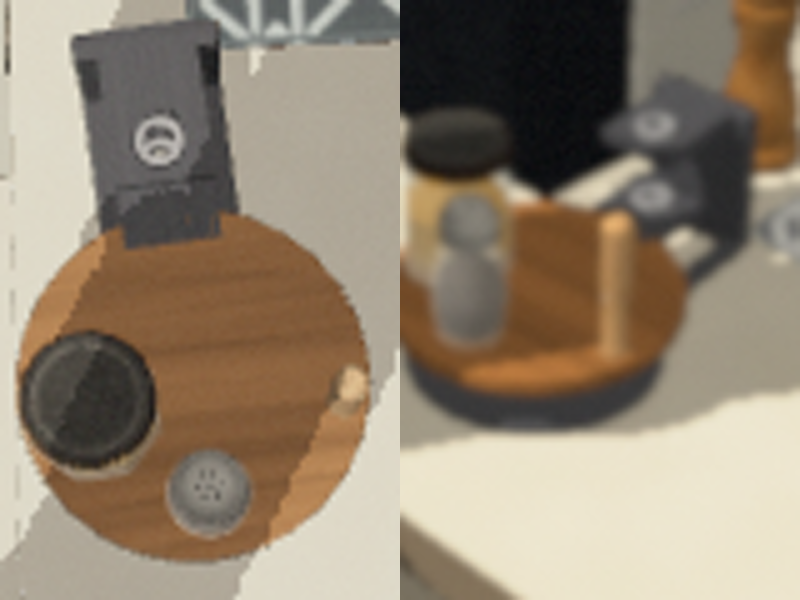

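```bash

python3 -m creep '[{"tx":-0.35,"ty":0.05,"tz":0,"wx":0,"wy":0,"wz":0},{"tx":-0.7,"ty":0.1,"tz":0,"wx":0,"wy":0,"wz":0},{"tx":-0.7,"ty":0.1,"tz":0,"wx":0,"wy":0,"wz":0},{"tx":-0.7,"ty":0.1,"tz":0,"wx":0,"wy":0,"wz":0}]' -0.1 40
python3 -c "
from h import *
go(.507,-.3405,.120,1.571)"
```

```text
clock: 8.02
ee_pos: [0.5082, -0.3361, 0.2132]
orientation: [-3.141, -0.001, 1.578]
force: [0.7, -0.0, 0.4]
gripper_width: 0.047
grasp_force: 0.0
t [-0.0442 -0.0123  0.9317] w [-0.0002 -0.0002  0.0034] clk 8.025 F [ 0.6744 -0.0408  0.4162] at [ 0.5082 -0.3361  0.2132] [-3.1413 -0.0005  1.5781] w 0.04703219879052683 g 0.0 j [-0.7108  0.2318  1.3938  0.0002  1.5166 -0.7181]
```

```bash

python3 -m creep '[{"tx":-0.04,"ty":-0.01,"tz":0.25,"wx":0,"wy":0,"wz":0},{"tx":-0.04,"ty":-0.01,"tz":0.5,"wx":0,"wy":0,"wz":0},{"tx":-0.04,"ty":-0.01,"tz":0.75,"wx":0,"wy":0,"wz":0},{"tx":-0.04,"ty":-0.01,"tz":0.93,"wx":0,"wy":0,"wz":0},{"tx":-0.04,"ty":-0.01,"tz":0.93,"wx":0,"wy":0,"wz":0}]'
python3 -m creep '[{"tx":0,"ty":0,"tz":0,"wx":0,"wy":0,"wz":0},{"tx":0,"ty":0,"tz":0,"wx":0,"wy":0,"wz":0},{"tx":0,"ty":0,"tz":0,"wx":0,"wy":0,"wz":0},{"tx":0,"ty":0,"tz":0,"wx":0,"wy":0,"wz":0},{"tx":0,"ty":0,"tz":0,"wx":0,"wy":0,"wz":0}]' 1 60
```

```text
clock: 8.65
ee_pos: [0.5069, -0.3405, 0.1195]
orientation: [-3.14, -0.001, 1.578]
force: [0.1, -0.0, 0.5]
gripper_width: 0.0469
grasp_force: 0.0
clock: 9.28
ee_pos: [0.5076, -0.3416, 0.1217]
orientation: [3.14, 0.001, 1.577]
force: [-1.2, 2.3, 6.7]
gripper_width: 0.02
grasp_force: 59.0
```

```bash

python3 -m creep '[{"tx":0,"ty":0,"tz":-0.2,"wx":0,"wy":0,"wz":0},{"tx":0,"ty":0,"tz":-0.4,"wx":0,"wy":0,"wz":0},{"tx":0,"ty":0,"tz":-0.6,"wx":0,"wy":0,"wz":0},{"tx":0,"ty":0,"tz":-0.8,"wx":0,"wy":0,"wz":0},{"tx":0,"ty":0,"tz":-1,"wx":0,"wy":0,"wz":0}]'
python3 -m creep '[{"tx":0,"ty":0,"tz":-0.25,"wx":0,"wy":0,"wz":0},{"tx":0,"ty":0,"tz":-0.45,"wx":0,"wy":0,"wz":0},{"tx":0,"ty":0,"tz":-0.45,"wx":0,"wy":0,"wz":0},{"tx":0,"ty":0,"tz":-0.45,"wx":0,"wy":0,"wz":0}]'
python3 - <<'E'
from h import *
go(.6236,.0215,.262,1.571)
o=readout.get_obs()["ee_pos"];S=viewer.snapshot("scene");T=viewer.snapshot("top")
print("bushing low expected",proj(S,[.6236,.0215,.054]))
z0=o[2]-.1217+.004
u,v=map(int,proj(S,[o[0],o[1],z0+.07]));x,y=u-40,v-50
print(x,y,"tip exp",proj(S,[o[0],o[1],z0]),"collar",proj(S,[o[0],o[1],z0+.102]),"top exp",proj(T,[o[0],o[1],z0]))
a=cv2.resize(S["color"][y:y+100,x:x+80,::-1],None,fx=6,fy=6,interpolation=cv2.INTER_CUBIC)
cv2.imwrite("pics/p1.png",a)
E
```

```text
clock: 9.9
ee_pos: [0.5071, -0.3415, 0.2215]
orientation: [3.141, 0.0, 1.577]
force: [0.1, -0.7, -1.8]
gripper_width: 0.0201
grasp_force: 58.8
clock: 10.4
ee_pos: [0.507, -0.3413, 0.2645]
orientation: [-3.141, -0.0, 1.577]
force: [-0.2, -0.1, -1.2]
gripper_width: 0.02
grasp_force: 58.8
t [3.6209 1.1892 0.0257] w [-0.0003 -0.0002  0.0029] clk 10.4 F [-0.1583 -0.1191 -1.2052] at [ 0.507  -0.3413  0.2645] [-3.141  -0.0004  1.5772] w 0.019998570437199922 g 58.838713250588626 j [-0.7185  0.2202  1.305  -0.0001  1.6171 -0.7249]
bushing low expected (np.float64(324.58052005278955), np.float64(238.33475080533492))
366 212 tip exp (np.float64(403.07735782759266), np.float64(286.5835893117529)) collar (np.float64(408.78736895460094), np.float64(251.5055976181095)) top exp (np.float64(446.7876423660282), np.float64(249.60081844214264))
```

View pics/p1.png

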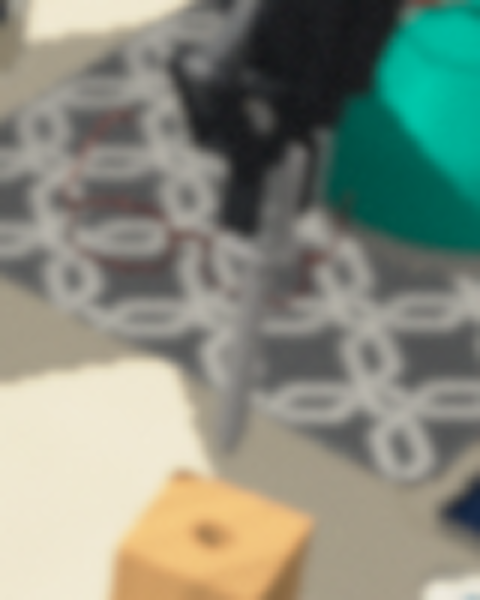

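The tip appears at scene pixel (403.6,286.6), which matches the expected (403.1,286.6). To check the pin is upright, I'll overlay the expected axis while hovering near the bushing.

```bash

python3 -m creep '[{"tx":0.5,"ty":0.15,"tz":0,"wx":0,"wy":0,"wz":0},{"tx":0.9,"ty":0.3,"tz":0,"wx":0,"wy":0,"wz":0}]' >/dev/null
python3 -m creep '[{"tx":0.5,"ty":0.15,"tz":0,"wx":0,"wy":0,"wz":0},{"tx":0.9,"ty":0.3,"tz":0,"wx":0,"wy":0,"wz":0}]' >/dev/null
python3 -m creep '[{"tx":0.4,"ty":0.15,"tz":0,"wx":0,"wy":0,"wz":0},{"tx":0.9,"ty":0.3,"tz":0,"wx":0,"wy":0,"wz":0}]' >/dev/null
python3 -m creep '[{"tx":0.4,"ty":0.15,"tz":0,"wx":0,"wy":0,"wz":0},{"tx":0.8,"ty":0.25,"tz":0,"wx":0,"wy":0,"wz":0},{"tx":0.8,"ty":0.25,"tz":0,"wx":0,"wy":0,"wz":0},{"tx":0.8,"ty":0.25,"tz":0,"wx":0,"wy":0,"wz":0},{"tx":0.8,"ty":0.25,"tz":0,"wx":0,"wy":0,"wz":0}]'
python3 - <<'E'
from h import *
go(.6236,.0215,.262,1.571)
o=readout.get_obs()["ee_pos"];S=viewer.snapshot("scene")
z0=o[2]-.1217+.004
p=[np.array(proj(S,[o[0],o[1],z0+h])) for h in (0,.1,.142)];print(p)
x,y=int(p[0][0])-25,int(p[0][1])-60
k=8;a=cv2.resize(S["color"][y:y+75,x:x+50,::-1],None,fx=k,fy=k,interpolation=cv2.INTER_CUBIC)
b=a.copy()
for q in p: cv2.circle(b,tuple(int(c) for c in ((q+.5-[x,y])*k)),3,(0,0,255),-1)
cv2.imwrite("pics/p2.png",np.hstack([a,b]));print(x,y)
E
```

```text
clock: 11.88
ee_pos: [0.6197, 0.0084, 0.2651]
orientation: [-3.141, 0.0, 1.576]
force: [0.3, 0.5, -2.3]
gripper_width: 0.0202
grasp_force: 58.9
t [0.1308 0.0397 0.0308] w [-0.0002  0.0001  0.0025] clk 11.875 F [ 0.2664  0.4539 -2.3316] at [0.6197 0.0084 0.2651] [-3.1412  0.0002  1.5762] w 0.02016862565248736 g 58.88220163760707 j [-0.1105  0.238   1.2821 -0.0003  1.6218 -0.116 ]
[array([327.9708, 214.3002]), array([329.3096, 183.9262]), array([329.9056, 170.404 ])]
302 154
```

View pics/p2.png

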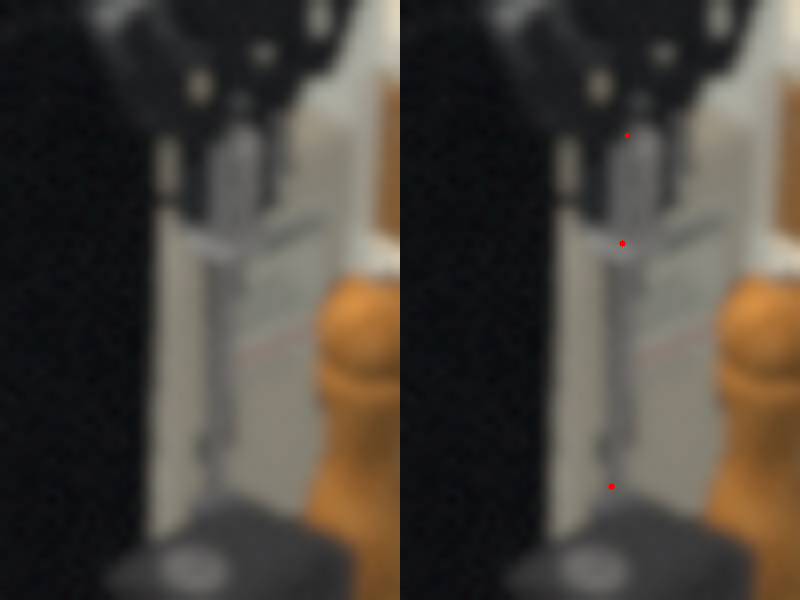

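In the crop the tip sits at about (214,495) and the bushing at (194,568). Both read +0.4 to +0.5 px right of prediction, so they agree with each other, and the lean is about 1° or less. I'll insert gently.

```bash

python3 -m creep '[{"tx":0.13,"ty":0.04,"tz":0,"wx":0,"wy":0,"wz":0},{"tx":0.13,"ty":0.04,"tz":0,"wx":0,"wy":0,"wz":0},{"tx":0.13,"ty":0.04,"tz":0.1,"wx":0,"wy":0,"wz":0},{"tx":0.13,"ty":0.04,"tz":0.2,"wx":0,"wy":0,"wz":0},{"tx":0.13,"ty":0.04,"tz":0.32,"wx":0,"wy":0,"wz":0}]'
python3 -m creep '[{"tx":0,"ty":0,"tz":0,"wx":0,"wy":0,"wz":0},{"tx":0,"ty":0,"tz":0,"wx":0,"wy":0,"wz":0}]'
python3 - <<'E'
from h import *
go(.6236,.0215,.139,1.571)
o=readout.get_obs()["ee_pos"];S=viewer.snapshot("scene");T=viewer.snapshot("top")
x,y=300,165
k=8;a=cv2.resize(S["color"][y:y+75,x:x+50,::-1],None,fx=k,fy=k,interpolation=cv2.INTER_CUBIC)
b=cv2.resize(T["color"][180:240,270:310,::-1],(400,600),interpolation=cv2.INTER_CUBIC)
z0=o[2]-.1217+.004
print([(np.array(proj(S,[o[0],o[1],z0+h]))+.5-[x,y])*k for h in (0,.1,.142)])
cv2.imwrite("pics/p3.png",np.hstack([a,b]))
E
```

```text
clock: 12.55
ee_pos: [0.6237, 0.0222, 0.2322]
orientation: [-3.141, 0.0, 1.577]
force: [-0.1, -0.0, -1.0]
gripper_width: 0.0204
grasp_force: 58.9
clock: 12.8
ee_pos: [0.6239, 0.0223, 0.2335]
orientation: [3.141, 0.0, 1.577]
force: [0.2, 0.0, -0.6]
gripper_width: 0.0201
grasp_force: 58.9
t [-0.0074 -0.0029  0.945 ] w [0.0001 0.0001 0.0029] clk 12.8 F [ 0.1861  0.0138 -0.6242] at [0.6239 0.0223 0.2335] [3.1414 0.0001 1.5772] w 0.020097649080056575 g 58.88657035538927 j [-0.0876  0.2551  1.3241 -0.0001  1.5621 -0.094 ]
[array([205.2564, 452.8953]), array([214.8308, 217.1232]), array([219.0881, 112.2837])]
```

View pics/p3.png

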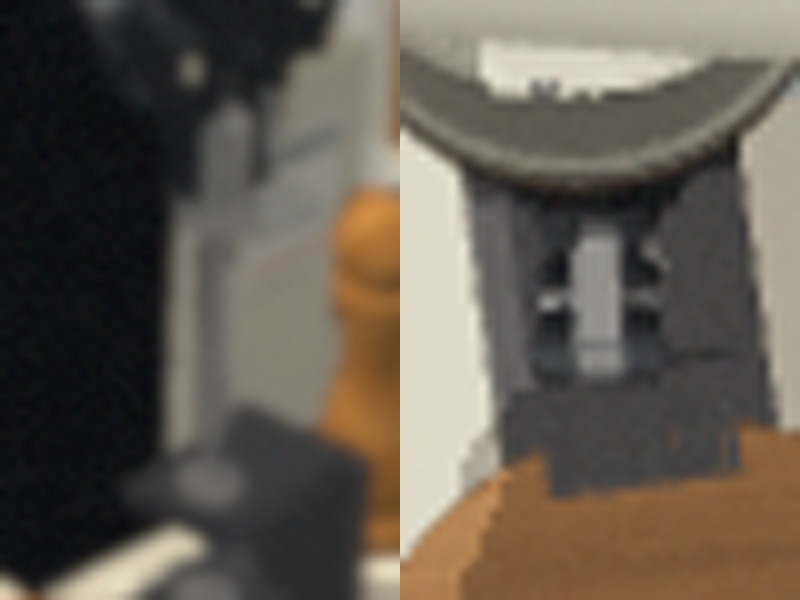

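The tip at (210,458) in the left half is centred about 9 mm above the bushing at (210,482). I'll lower it with force checks.

```bash

python3 -m creep '[{"tx":0,"ty":0,"tz":0.06,"wx":0,"wy":0,"wz":0},{"tx":0,"ty":0,"tz":0.12,"wx":0,"wy":0,"wz":0},{"tx":0,"ty":0,"tz":0.18,"wx":0,"wy":0,"wz":0},{"tx":0,"ty":0,"tz":0.24,"wx":0,"wy":0,"wz":0}]'
python3 -m creep '[{"tx":0,"ty":0,"tz":0.05,"wx":0,"wy":0,"wz":0},{"tx":0,"ty":0,"tz":0.1,"wx":0,"wy":0,"wz":0},{"tx":0,"ty":0,"tz":0.15,"wx":0,"wy":0,"wz":0}]'
```

```text
clock: 13.4
ee_pos: [0.6237, 0.0223, 0.2087]
orientation: [-3.141, 0.0, 1.577]
force: [-0.5, -0.7, -2.3]
gripper_width: 0.0201
grasp_force: 58.9
clock: 13.78
ee_pos: [0.6238, 0.0223, 0.194]
orientation: [3.142, 0.0, 1.577]
force: [-0.1, -0.2, -1.1]
gripper_width: 0.0202
grasp_force: 58.9
```

```bash

python3 -m creep '[{"tx":0,"ty":0,"tz":0.06,"wx":0,"wy":0,"wz":0},{"tx":0,"ty":0,"tz":0.12,"wx":0,"wy":0,"wz":0},{"tx":0,"ty":0,"tz":0.17,"wx":0,"wy":0,"wz":0},{"tx":0,"ty":0,"tz":0.22,"wx":0,"wy":0,"wz":0},{"tx":0,"ty":0,"tz":0.25,"wx":0,"wy":0,"wz":0}]'
python3 -m creep '[{"tx":0,"ty":0,"tz":0.04,"wx":0,"wy":0,"wz":0},{"tx":0,"ty":0,"tz":0.08,"wx":0,"wy":0,"wz":0},{"tx":0,"ty":0,"tz":0.1,"wx":0,"wy":0,"wz":0}]'
```

```text
clock: 14.4
ee_pos: [0.6238, 0.0223, 0.169]
orientation: [-3.141, 0.0, 1.577]
force: [0.4, 0.8, -0.8]
gripper_width: 0.02
grasp_force: 58.9
clock: 14.78
ee_pos: [0.6237, 0.0223, 0.159]
orientation: [-3.141, 0.0, 1.577]
force: [-0.2, -1.3, -0.3]
gripper_width: 0.0202
grasp_force: 58.9
```

```bash

python3 -m creep '[{"tx":0,"ty":0,"tz":0.05,"wx":0,"wy":0,"wz":0},{"tx":0,"ty":0,"tz":0.1,"wx":0,"wy":0,"wz":0},{"tx":0,"ty":0,"tz":0.15,"wx":0,"wy":0,"wz":0},{"tx":0,"ty":0,"tz":0.2,"wx":0,"wy":0,"wz":0},{"tx":0,"ty":0,"tz":0.2,"wx":0,"wy":0,"wz":0}]'
python3 -m creep '[{"tx":0,"ty":0,"tz":0,"wx":0,"wy":0,"wz":0},{"tx":0,"ty":0,"tz":0,"wx":0,"wy":0,"wz":0},{"tx":0,"ty":0,"tz":0,"wx":0,"wy":0,"wz":0},{"tx":0,"ty":0,"tz":0,"wx":0,"wy":0,"wz":0}]'
python3 - <<'E'
from h import *
S=viewer.snapshot("scene");T=viewer.snapshot("top")
x,y=300,165
k=8;a=cv2.resize(S["color"][y:y+75,x:x+50,::-1],None,fx=k,fy=k,interpolation=cv2.INTER_CUBIC)
b=cv2.resize(T["color"][180:300,250:330,::-1],(400,600),interpolation=cv2.INTER_CUBIC)
print([(np.array(proj(S,[.6238,.0222,h]))+.5-[x,y])*k for h in (.106,.121,.125,.163)])
cv2.imwrite("pics/p4.png",np.hstack([a,b]))
E
```

```text
clock: 15.4
ee_pos: [0.6236, 0.0223, 0.1388]
orientation: [-3.141, 0.0, 1.577]
force: [-0.2, 0.3, -1.5]
gripper_width: 0.0205
grasp_force: 58.9
clock: 15.9
ee_pos: [0.6238, 0.0223, 0.1394]
orientation: [3.142, 0.0, 1.577]
force: [0.2, -0.3, -1.0]
gripper_width: 0.0202
grasp_force: 58.9
[array([204.3352, 475.1425]), array([205.7128, 441.2178]), array([206.0828, 432.1039]), array([209.6573, 344.074 ])]
```

View pics/p4.png

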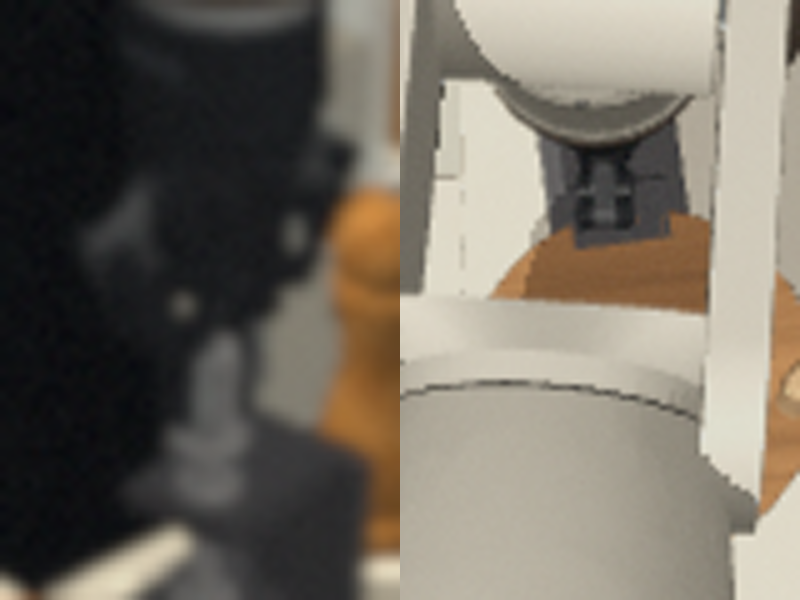

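The collar at (210,440) sits about 15 mm above the bushing mouth at (210,480). The grip is intact, no side force shows, and the pin is still.

```bash
python3 -c "
from workcell import workorder
print(workorder.sign_off())"
```

```text
the job is handed in; nothing more can be done
None
```

The job is handed in: the disc is turned to its stop and the pin is through both bushings, held upright and still with its collar about 15 mm above the bracket's bushing. By the arm's height reading about 14–15 mm of the tip stands out below (not seen directly), and the mug, opener and remote were not touched.

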